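Set out one blue pot from the nested stack

TASK

On this rummage-sale table, lift only the top pot off the nested stack of three blue flower pots and stand it upright in the blue saucer, so that the two can be sold as a set. Put it down gently rather than dropping it, and leave the other two blue pots nested and standing where they are.

Things in the scene. Friction and masses are not known exactly. Their poses are not given: they have to be found in the camera images.
- pot_top_center (a point): Top of three nested blue flower pots with white rims (terracotta ones: bystanders); point on its axis half-way up, z up. Open pot, 65 mm tall, 0.08-0.14 kg: upper 24 mm a straight collar, 62 mm outside, 3.5 mm wall; conical below, 51 to 35 mm at the foot. Its collar rests on the next pot's equal collar, so only 8.5 to 32.5 mm above this point is its own to grip. Comes clear after 41 mm of lift.
- pot_mid_center (a point): Middle blue pot, same shape; point on its axis half-way up, 24 mm below the top pot's at the start. It stays nested in the bottom pot.
- pot_bottom_center (a point): Bottom blue pot, same shape, standing on the table; point on its axis half-way up, 32.5 mm above the table. The stack of three is 113 mm tall.
- saucer: Loose round blue saucer lying on the table, 0.12 kg, 82 mm across the rim, 66 mm at the base, 14 mm tall; its flat inner floor is 63 mm across and 5 mm above the table. Origin at the centre of its underside, z up. A terracotta saucer of equal size is a bystander.

How it is judged:
On the way:
1. the top blue pot is drawn clear above the middle one, which stays home in the bottom pot (z of pot_top_center in the frame of pot_mid_center above 0.067 m and distance between pot_mid_center and pot_bottom_center below 0.03 m), for 0.1 s.
At the end, for the whole second after the job is handed in: The top blue pot stands upright (10 degrees) and at rest on the floor of the blue saucer, axes within 18 mm, saucer on the table; the middle pot is nested in the bottom one (centres within 30 mm), both upright (10 degrees), the bottom pot within 30 mm of its start (horizontal distance between pot_top_center and saucer below 0.018 m and z of pot_top_center in the frame of saucer between 0.033 and 0.043 m and angle between each of pot_top_center, pot_mid_center, pot_bottom_center's own z axis and vertical below 0.17 rad and height (world z) of saucer below 0.006 m and linear speed of pot_top below 0.02 m/s and distance between pot_mid_center and pot_bottom_center below 0.03 m and distance of pot_bottom_center from where it was at the start of the episode below 0.03 m); the robot touches nothing.
It fails at once if the middle pot is dragged up out of the bottom one by more than 16 mm (z of pot_mid_center in the frame of pot_bottom_center above 0.04 m).
It fails at once if the bottom pot is lifted by more than 15 mm, or the stack knocked over (height (world z) of pot_bottom_center above 0.0475 m or angle between pot_bottom_center's own z axis and vertical above 0.6 rad).
It fails at once if the pot is dropped into the saucer (falls faster than 0.6 m/s, as from about 18 mm) (horizontal distance between pot_top_center and saucer below 0.04 m and z of pot_top_center in the frame of saucer below 0.06 m and linear speed of pot_top above 0.6 m/s).
It also fails if it takes over 38 s, if anything falls off the work surface, if the arm or the gripper's body presses on something with over 40 N, if the wrist force passes 120 N, or if a joint passes its speed limit or range.

ROBOT

A 6-joint arm with a two-finger parallel gripper is mounted at the origin on the work surface. World frame = base frame: x ahead of the robot, y to its left, z up, the work surface at z = 0. Lengths are in m, angles in rad, forces in N, time in s.
With the tool pointing down it reaches from about 0.275 to 0.75 m from the base axis. Payload 10.2 kg.
Tool frame: the origin (TCP) lies midway between the tips of the shut fingers; the grasp point (between the pads) lies 19 mm behind it; z points along the fingers, y is the direction in which the jaws open and shut (so a half turn about z gives the same grasp; the last joint's range is limited). The gripper opens to 85 mm and grips with 20 to 120 N. Pads are 22 mm wide; open, the fingers measure 114 mm over their backs; the gripper's body (76 mm by 85 mm) begins 54 mm behind the grasp point. The pads swing forward as they close: fully open they stand 13 mm farther back than shut.
Start: joints at [0.984, 0.313, 1.498, -0, 1.331, -0.223], TCP at [0.187, 0.491, 0.231] pointing down, gripper open.
Joint ranges: [-2.94, 2.94], [-0.97, 2.17], [0.19, 2.56], [-1.23, 4.37], [0.02, 3.11], [-2.88, 2.88]. Speed limits (rad/s): [2.39, 2.39, 3.01, 3.14, 3.14, 3.14].

INTERFACE

Orientations are given as a unit quaternion [x, y, z, w].
In Python, from station import move_ptp, move_linear, move_joints, grip, pause, solve_ik, read_state, grab_frame, camera_model, Unreachable, finish_job, outline_of, landmark_of gives the robot as it stands. Calls block until the motion is done:
- move_ptp(position, orientation): joint-space move of the TCP to a pose.
- move_linear(position, orientation=None, velocity=0.15): straight line of the TCP; orientation=None keeps the orientation; velocity is the mean speed in m/s.
- move_joints(angles): joint-space move.
- grip(opening, grasp_force=None): opening from 0.0 (shut) to 1.0 (fully open); grasp_force is the grip in N (None keeps the last); returns when the fingers have stopped.
- pause(seconds).
- solve_ik(position, orientation): joint angles nearest the present ones, or None.
- read_state(): the state.
- grab_frame(name): name is "side" or "top"; returns the picture (400x640x3 uint8, red, green, blue); there is no depth.
- camera_model(name): a dict with "vfov" (degrees; the focal length in pixels is half the picture's height over the tangent of half this angle, whatever the lens; pixels are square), "cx", "cy" (the principal point, pixels), "R" (3x3) and "t" (3): a world point X has camera coordinates R X + t. Camera axes: x right, y down, z forward; pixel columns grow to the right and rows downward; lengths in m; the calibration is good to about 2 mm. A picture is of the moment at which its call begins. camera_model takes no time and is no camera call.
A pose or a line that the arm cannot do raises Unreachable and nothing moves.
- finish_job(): hands the job in, once; it reports no verdict.
Trained networks look in the newest picture that a camera, given by its name, has taken for a name from the list of things; names that differ only in an ending like _2 or _b are one class to them, and where a whole thing is asked for, a point or a joint stands for the part that bears it (a point fixed in the world has none). Each returns a list of dicts, best first, with "conf" (0 to 1); they miss things now and then, are a little off and sometimes report something else, mostly with a low value. They report only what shows in the picture. A call takes as long as a camera call.
- outline_of(query, camera): "region" (400x640 bool, what is visible of it) and "extent" ([left, top, right, bottom] in pixels, round what is visible of it).
- landmark_of(query, camera): "location" ([column, row] in pixels: a listed point, or the origin of a listed thing).
The state is a dict: "t": time; "q": joint angles; "qvel": joint speeds; "effort": joint torques, N m; "position": TCP position; "orientation": TCP orientation; "force": force on the tool from outside, world axes, zero at the start; "wrist_torque": the same for the moment, N m; "width": opening from 0.0 (shut) to 1.0 (fully open).
Only numpy, scipy, OpenCV 4.12 (cv2) and the standard library are available. Lean on these libraries where they do the work, as an engineer would, in place of code of your own. Each camera call takes 0.05 s, during which the arm holds its last target.

## Working session

There is one attempt and no reset: what is moved stays moved. The work goes in short steps, each a Python script; the robot and the scene stay as the last script left them, time stands still between calls to the robot, and variables do not carry over. Pictures are saved under pics/ and viewed, and the job is handed in when it is done.

```bash
mkdir -p pics
cat > h.py <<'E'
import numpy as np, cv2
from station import *
def save(n,im,pts=[]):
    im=im[:,:,::-1].copy()
    for p in pts: cv2.drawMarker(im,(int(round(p[0])),int(round(p[1]))),(0,0,255),0,8,1)
    cv2.imwrite('pics/'+n+'.png',im)
def K(c):
    m=camera_model(c); f=200/np.tan(np.radians(m['vfov'])/2); return f,m['cx'],m['cy'],np.array(m['R']),np.array(m['t'])
def proj(c,X):
    f,cx,cy,R,t=K(c); p=R@np.asarray(X)+t; return np.array([cx+f*p[0]/p[2],cy+f*p[1]/p[2]])
def ray(c,px):
    f,cx,cy,R,t=K(c); d=R.T@np.array([(px[0]-cx)/f,(px[1]-cy)/f,1]); return -R.T@t,d
def onz(c,px,z):
    o,d=ray(c,px); return o+d*(z-o[2])/d[2]
E
python3 - <<'E'
from h import *
ims={c:grab_frame(c) for c in('side','top')}
for c in ims: save('0'+c,ims[c]); m=camera_model(c); print(c,m['vfov'],m['cx'],m['cy'],ray(c,(320,200)))
for q,z in(('pot_top_center',.0805),('pot_bottom_center',.0325),('saucer',0)):
  for c in ims:
    for r in landmark_of(q,c)[:3]: print(q,c,r['conf'],np.round(r['location'],1),onz(c,r['location'],z).round(4))
    for r in outline_of(q,c)[:3]: print('  outl',q,c,r['conf'],r['extent'])
print(read_state())
E
```

```text
side 54.279914599473145 314.9670166818382 207.26272611099307 (array([0.2551902 , 0.48713223, 0.60953778]), array([ 0.32474698, -0.66684885, -0.67109233]))
top 43.85291240522916 331.7696955585439 199.46636909197395 (array([0.38090284, 0.00846561, 1.00334586]), array([ 0.1353653 ,  0.02877105, -0.99066178]))
pot_top_center side 0.62 [235.8 292. ] [0.531  0.2211 0.0805]
  outl pot_top_center side 0.8 [211.1, 263.5, 258.5, 305.9]
pot_top_center top 0.57 [221.2 187.7] [0.5284 0.2216 0.0805]
  outl pot_top_center top 0.67 [199.7, 167.4, 240.1, 204.5]
pot_bottom_center side 0.97 [239.  309.6] [0.5305 0.2233 0.0325]
  outl pot_bottom_center side 0.84 [219.7, 303.5, 256.2, 326.6]
pot_bottom_center top 0.56 [228.5 189.4] [0.5329 0.2181 0.0325]
  outl pot_bottom_center top 0.42 [228.9, 185.2, 242.5, 204.6]
saucer side 0.95 [369.3 166.5] [ 0.4963 -0.2926  0.    ]
saucer top 0.9 [485.2 213.1] [ 0.4947 -0.2979  0.    ]
  outl saucer top 0.73 [466.2, 192.6, 509.6, 231.4]
{'t': 0.7, 'q': array([ 9.83582527e-01,  3.12865161e-01,  1.49771014e+00, -3.86009366e-05,
        1.33101644e+00, -2.23370709e-01]), 'qvel': array([ 1.46724349e-03, -2.81287127e-04, -1.14640222e-03,  1.36611424e-05,
       -5.26754022e-04,  2.07627098e-03]), 'effort': array([-1.52246270e-03, -4.12093484e+01, -2.59874707e+01, -2.75995772e-04,
        3.81670425e-04, -6.59748778e-06]), 'position': array([0.1868341 , 0.49062465, 0.23130819]), 'orientation': array([ 1.80915234e-01,  9.83498692e-01, -6.97001061e-06,  1.74105821e-05]), 'force': array([-0.57020259, -0.2769972 , -0.28942007]), 'wrist_torque': array([-0.01384328,  0.00196788,  0.00309155]), 'width': 0.9988520727779441}
```

View pics/0side.png

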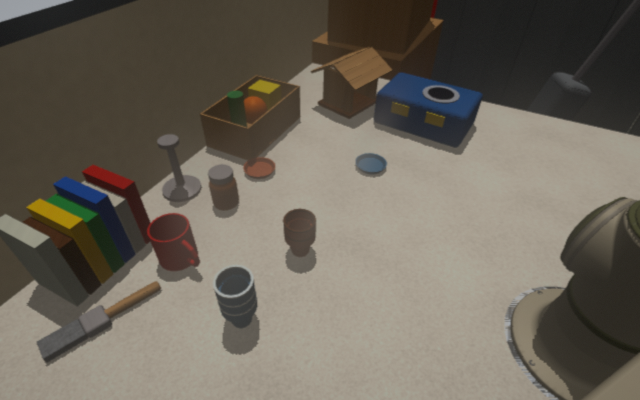

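View pics/0top.png

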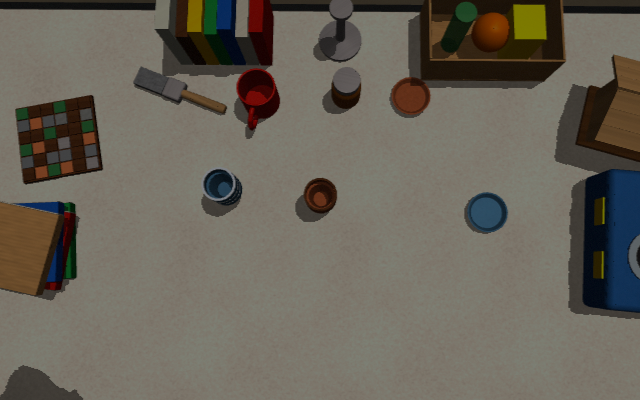

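Run:
```python
import cv2
a=cv2.imread('pics/0top.png');b=cv2.imread('pics/0side.png')
import numpy as np
f=lambda i,x,y:cv2.resize(i[y:y+100,x:x+133],(400,300),interpolation=2)
cv2.imwrite('pics/0z.png',np.vstack([np.hstack([f(a,155,140),f(a,425,160)]),np.hstack([f(b,170,240),f(b,300,120)])]))
```

```text
(no output)
```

View pics/0z.png

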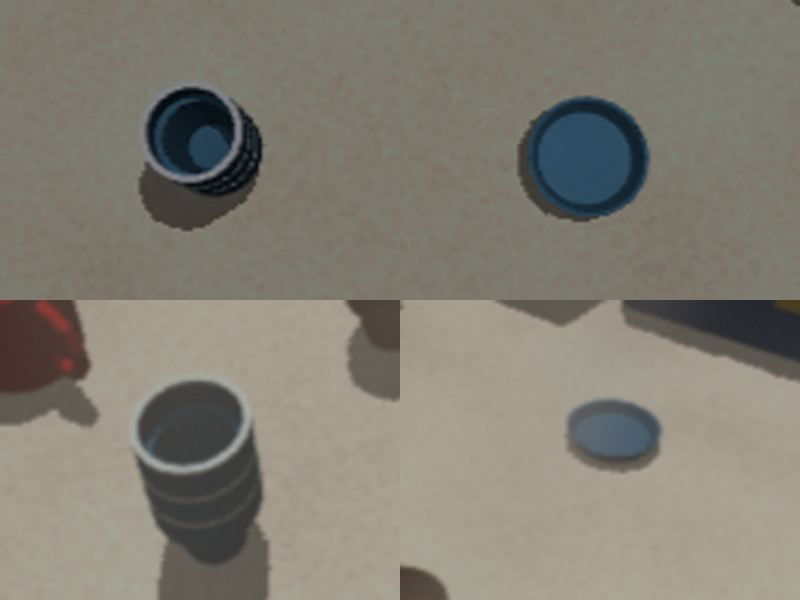

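The top view shows the blue stack's rim centred at about (218.8, 184) and the blue saucer at about (487.5, 212). In the side view they are at about (234, 281) and (371, 163). The space around both is clear, so I'll refine the positions next.

Run:
```python
from h import *
from scipy.optimize import least_squares
th=np.linspace(0,2*np.pi,73)
def circ(c,x,y,z,r): return np.array([proj(c,[x+r*np.cos(a),y+r*np.sin(a),z]) for a in th])
for n,z,c,px in(('rim',.113,'top',(218.6,184)),('rim',.113,'side',(234,281)),('sau',.014,'top',(487.3,212)),('sau',.014,'side',(370.8,163.2))): print(n,c,onz(c,px,z).round(4))
G={c:cv2.imread(f'pics/0{c}.png') for c in('top','side')}
def best(c,x0,y0,z,rs,ch):
    # photometric edge strength fit of circle
    g=cv2.GaussianBlur(G[c],(3,3),0).astype(np.float32)
    b=None
    for dx in np.arange(-.012,.0121,.001):
        for dy in np.arange(-.012,.0121,.001):
            s=0
            def samp(r):
                p=circ(c,x0+dx,y0+dy,z,r).astype(np.float32)
                return cv2.remap(g,p[:,0].reshape(-1,1),p[:,1].reshape(-1,1),cv2.INTER_LINEAR).reshape(-1,3)
            if ch=='rim': s=samp(rs-.00175).mean()-0.5*samp(rs-.0065).mean()
            else: s=np.abs(samp(rs+.0025)-samp(rs-.0025)).sum(1).mean()
            if b is None or s>b[0]: b=(s,x0+dx,y0+dy)
    return b
S=[];
for c in('top','side'):
    a=best(c,.530,.222,.113,.031,'rim'); d=best(c,.496,-.296,.014,.041,'e'); print(c,a,d)
    S.append((c,a,d))
for c,a,d in S:
    v=cv2.resize(G[c],None,fx=3,fy=3,interpolation=2)
    for x,y,z,r in((*a[1:],.113,.031),(*d[1:],.014,.041),(*d[1:],0,.033)):
        cv2.polylines(v,[np.round(circ(c,x,y,z,r)*3+1).astype(int)],True,(0,0,255),1)
    def cr(X):
        p=proj(c,X)*3; x,y=int(p[0])-200,int(p[1])-150; return v[y:y+300,x:x+400]
    S[0 if c=='top' else 1]=np.hstack([cr([.53,.222,.08]),cr([.496,-.296,0])])
cv2.imwrite('pics/1.png',np.vstack(S))
```

```text
rim top [0.53   0.2191 0.113 ]
rim side [0.5284 0.2223 0.113 ]
sau top [ 0.4953 -0.2979  0.014 ]
sau side [ 0.4925 -0.2894  0.014 ]Traceback (most recent call last):
  File "<stdin>", line 23, in <module>
  File "<stdin>", line 17, in best
  File "<stdin>", line 15, in samp
  File "<stdin>", line 4, in circ
  File "h.py", line 10, in proj
    f,cx,cy,R,t=K(c); p=R@np.asarray(X)+t; return np.array([cx+f*p[0]/p[2],cy+f*p[1]/p[2]])
                ~^^^
  File "h.py", line 8, in K
    m=camera_model(c); f=200/np.tan(np.radians(m['vfov'])/2); return f,m['cx'],m['cy'],np.array(m['R']),np.array(m['t'])
ValueError: time passes only in moves, steps and waits
```

```bash
sed -i 's/^def K(c):/import functools\n@functools.lru_cache\ndef K(c):/' h.py
python3 - <<'E'
from h import *
print({k:v for k,v in camera_model('side').items()}.keys(), read_state()['t'])
th=np.linspace(0,2*np.pi,73)
def circ(c,x,y,z,r):
    f,cx,cy,R,t=K(c); P=np.stack([x+r*np.cos(th),y+r*np.sin(th),0*th+z]); q=R@P+t.reshape(3,1); return np.stack([cx+f*q[0]/q[2],cy+f*q[1]/q[2]],1)
G={c:cv2.imread(f'pics/0{c}.png') for c in('top','side')}
def best(c,x0,y0,z,rs,ch):
    g=cv2.GaussianBlur(G[c],(3,3),0).astype(np.float32)
    b=None
    for dx in np.arange(-.012,.0121,.001):
        for dy in np.arange(-.012,.0121,.001):
            def samp(r):
                p=circ(c,x0+dx,y0+dy,z,r).astype(np.float32)
                return cv2.remap(g,p[:,0].reshape(-1,1),p[:,1].reshape(-1,1),cv2.INTER_LINEAR).reshape(-1,3)
            if ch=='rim': s=samp(rs-.00175).mean()-0.5*samp(rs-.0065).mean()
            else: s=np.abs(samp(rs+.0025)-samp(rs-.0025)).sum(1).mean()
            if b is None or s>b[0]: b=(s,x0+dx,y0+dy)
    return b
S=[]
for c in('top','side'):
    a=best(c,.530,.222,.113,.031,'rim'); d=best(c,.496,-.296,.014,.041,'e'); print(c,np.round(a,4),np.round(d,4))
    v=cv2.resize(G[c],None,fx=3,fy=3,interpolation=2)
    for x,y,z,r in((*a[1:],.113,.031),(*d[1:],.014,.041),(*d[1:],0,.033)):
        cv2.polylines(v,[np.round(circ(c,x,y,z,r)*3+1).astype(int)],True,(0,0,255),1)
    def cr(X):
        p=proj(c,X)*3; x,y=int(p[0])-200,int(p[1])-150; return v[y:y+300,x:x+400]
    S.append(np.hstack([cr([.53,.222,.08]),cr([.496,-.296,0])]))
cv2.imwrite('pics/1.png',np.vstack(S))
E
```

```text
dict_keys(['vfov', 'cx', 'cy', 'R', 't']) 0.7
top [93.8564  0.532   0.221 ] [133.89    0.494  -0.294]
side [110.8153   0.531    0.221 ] [73.2289  0.494  -0.292 ]
```

View pics/1.png

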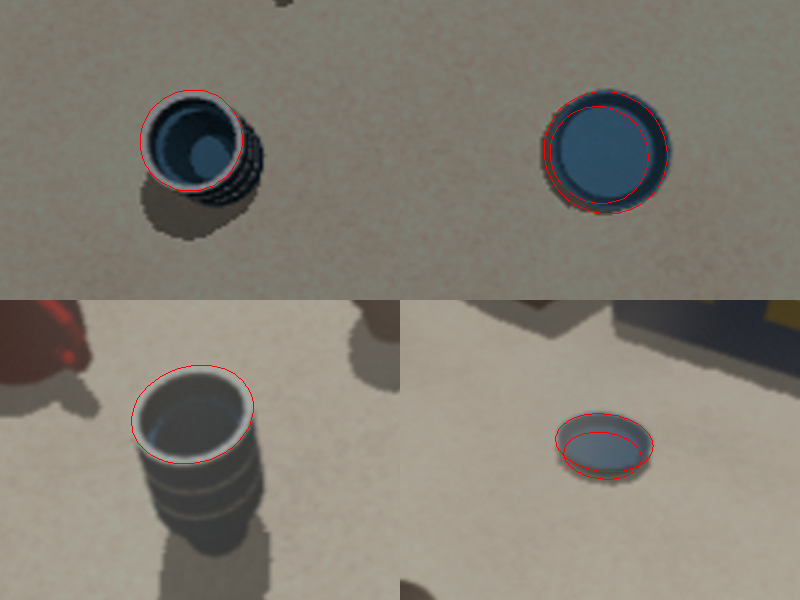

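The two cameras and the networks agree to a few mm: the pot axis is at about (0.530, 0.2205) and the saucer at about (0.4945, -0.2955). The drawn rims match the picture within 1-2 px. I'll approach with the jaws along y, then check the fingertip height before closing.

Run:
```python
from h import *
Q=[0,1,0,0]
for p in([.53,.2205,.2],[.53,.2205,.09],[.4945,-.2955,.15],[.4945,-.2955,.05]): print(np.round(solve_ik(p,Q),2))
move_ptp([.53,.2205,.19],Q)
move_linear([.53,.2205,.093],Q,velocity=.1)
s=read_state();print(s['t'],s['position'],s['force'])
S=[]
for c in('side','top'):
    im=grab_frame(c)[:,:,::-1]; p=proj(c,[.53,.22,.1]); x,y=int(p[0])-66,max(0,int(p[1])-50)
    S.append(cv2.resize(im[y:y+100,x:x+133],(400,300),interpolation=2)); print(c,x,y)
cv2.imwrite('pics/2.png',np.hstack(S))
```

```text
[ 0.19  0.44  1.39 -0.    1.3  -1.38]
[ 0.19  0.56  1.52 -0.    1.06 -1.38]
[-0.74  0.5   1.45 -0.    1.2  -2.31]
[-0.74  0.62  1.54 -0.    0.98 -2.31]
3.425 [0.53035641 0.22059449 0.09366065] [-0.20420592 -0.34490623 -0.55936916]
side 169 234
top 153 135
```

View pics/2.png

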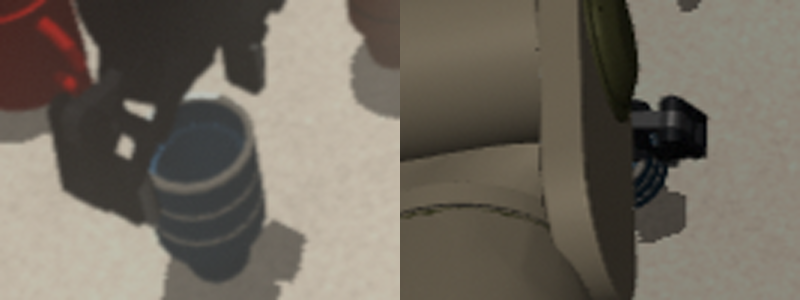

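Run:
```python
from h import *
o=np.array([169,234])
for z in(.095,.1,.106,.11):
  print(z,[((proj('side',[x,y,z])-o+.5)*3).round() for y in(.2635,.277) for x in(.519,.541)],'R',[((proj('side',[x,y,z])-o+.5)*3).round() for y in(.1785,.165) for x in (.519,.541)])
```

```text
0.095 [array([168., 231.]), array([132., 214.]), array([151., 253.]), array([115., 234.])] R [array([263., 111.]), array([229.,  96.]), array([276.,  93.]), array([243.,  79.])]
0.1 [array([166., 226.]), array([131., 208.]), array([149., 247.]), array([113., 229.])] R [array([262., 105.]), array([228.,  90.]), array([275.,  88.]), array([242.,  73.])]
0.106 [array([164., 219.]), array([129., 201.]), array([147., 241.]), array([111., 222.])] R [array([261.,  98.]), array([227.,  83.]), array([275.,  81.]), array([241.,  66.])]
0.11 [array([163., 215.]), array([127., 197.]), array([146., 236.]), array([110., 218.])] R [array([260.,  93.]), array([226.,  78.]), array([274.,  76.]), array([240.,  61.])]
```

The right fingertip's inner corner is at zoom pixel (262, 95), which puts z near 0.107. That matches the predicted open-finger offset of 13 mm. I'll go 3 mm lower, close, and lift slowly.

Run:
```python
from h import *
Q=[0,1,0,0]
move_linear([.53,.2205,.090],Q,velocity=.05)
grip(.8,30); s=read_state();print(s['t'],s['position'],s['width'],s['force'])
grip(.6,30); s=read_state();print(s['t'],s['position'],s['width'],s['force'])
move_linear([.53,.2205,.102],Q,velocity=.03)
s=read_state();print(s['t'],s['position'],s['width'],s['force'])
S=[]
for c in('side','top'):
    im=grab_frame(c)[:,:,::-1]; p=proj(c,[.53,.22,.1]); x,y=int(p[0])-66,max(0,int(p[1])-50)
    S.append(cv2.resize(im[y:y+100,x:x+133],(400,300),interpolation=2)); print(c,x,y)
cv2.imwrite('pics/3.png',np.hstack(S))
```

```text
4.0917 [0.53001279 0.22051622 0.09003953] 0.800520782802926 [0.12694098 1.0133629  0.40812169]
4.3333 [0.53038234 0.22058637 0.09047883] 0.7167550548676843 [0.1616409  1.05386263 2.98816065]
4.8833 [0.52990943 0.22049606 0.10195339] 0.7122002870997728 [-0.23433422 -0.22463397 -2.0187983 ]
side 169 234
top 153 135
```

View pics/3.png

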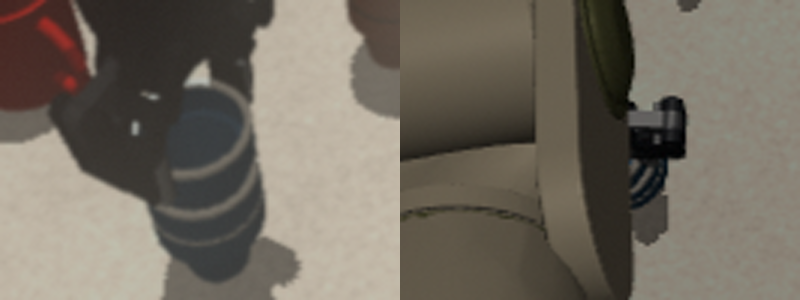

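The rim gap has opened: the rims are now at zoom rows of about 175, 213 and 243. I need to be sure the middle pot isn't coming up too, so I'll compare before and after enlarged.

Run:
```python
from h import *
a=cv2.imread('pics/2.png')[:,:400];b=cv2.imread('pics/3.png')[:,:400]
f=lambda i:cv2.resize(cv2.convertScaleAbs(i[140:290,130:290],alpha=1.8),(400,375),interpolation=2)
cv2.imwrite('pics/4.png',np.hstack([f(a),f(b)]))
```

```text
(no output)
```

View pics/4.png

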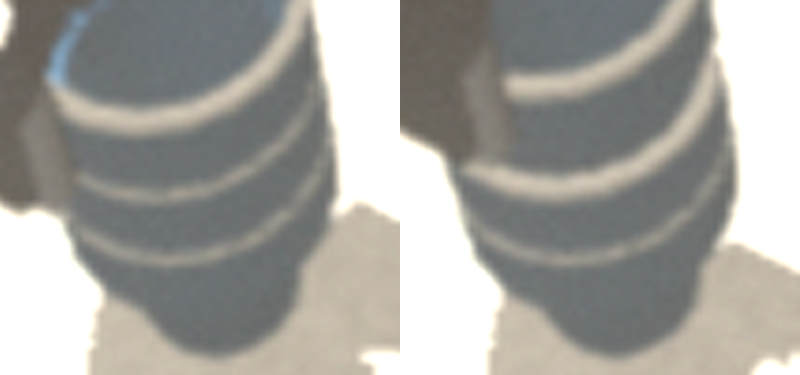

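The middle rim's lower edge stayed put (row ~200 both times) and only its top face is newly exposed. Only the top pot is rising, so I'll continue.

Run:
```python
from h import *
Q=[0,1,0,0]
move_linear([.53,.2205,.150],Q,velocity=.06)
s=read_state();print(s['t'],s['position'],s['width'],s['force'])
move_linear([.53,.2205,.190],Q,velocity=.1)
pause(.15)
save('5',grab_frame('side'))
```

```text
5.9333 [0.5297843  0.22046651 0.14958898] 0.712456742136878 [-0.08137374  0.50933362 -0.92066552]
```

View pics/5.png

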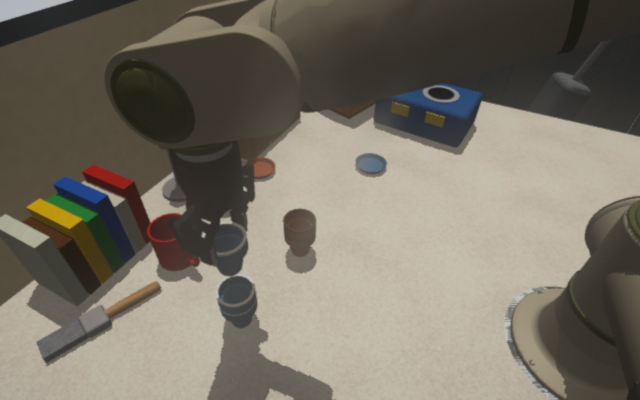

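The top pot is held clear at about (230, 248), and the other two are still nested at about (238, 300). Next I'll carry it over the saucer.

Run:
```python
from h import *
Q=[0,1,0,0]
move_linear([.4945,-.2955,.17],Q,velocity=.15)
move_linear([.4945,-.2955,.075],Q,velocity=.08)
pause(.2)
s=read_state();print(s['t'],s['position'],s['width'],s['force'])
S=[]
for c in('side','top'):
    im=grab_frame(c)[:,:,::-1]; p=proj(c,[.4945,-.2955,.04]); x,y=int(p[0])-66,max(0,int(p[1])-50)
    S.append(cv2.resize(cv2.convertScaleAbs(im[y:y+100,x:x+133],alpha=1.5),(400,300),interpolation=2)); print(c,x,y)
    for q in('pot_top_center','saucer'):
        for r in landmark_of(q,c)[:2]: print(q,c,r['conf'],np.round(r['location'],1),onz(c,r['location'],.0655 if q[0]=='p' else 0).round(4))
cv2.imwrite('pics/6.png',np.hstack(S))
```

```text
11.8167 [ 0.49461298 -0.29560818  0.07530998] 0.7102600361276008 [ 0.61150529  0.45914449 -0.63774362]
side 306 103
saucer side 0.97 [368.4 166.5] [ 0.4983 -0.2915  0.    ]
top 424 160
saucer top 0.74 [225.7 184.7] [0.5476 0.2312 0.    ]
saucer top 0.72 [484.9 210.2] [ 0.5006 -0.2975  0.    ]
```

View pics/6.png

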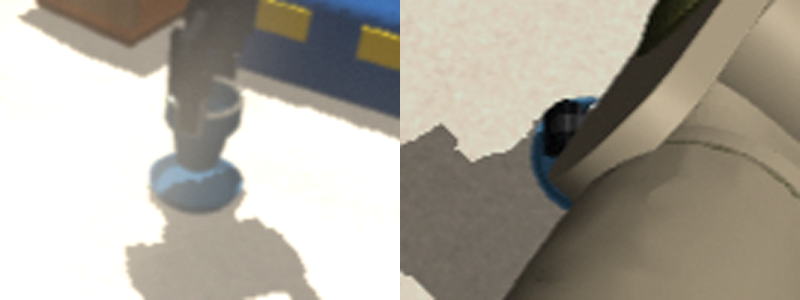

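The pot hangs upright over the saucer, with its foot near zoom pixel (200, 165) and the saucer centred at about (196, 180). I'll lower it in small steps and watch the force for contact.

Run:
```python
from h import *
Q=[0,1,0,0];P=[.4945,-.2955]
move_linear(P+[.050],Q,velocity=.04); pause(.15)
f0=read_state()['force'][2]; print(f0)
z=.050
while z>.044:
    z-=.0007; move_linear(P+[z],Q,velocity=.02); pause(.05)
    s=read_state(); print(round(s['t'],2),round(z,4),s['position'][2].round(4),s['force'].round(2))
    if s['force'][2]-f0>2.0: break
S=[]
for c in('side',):
    im=grab_frame(c)[:,:,::-1]; x,y=306,103
    S.append(cv2.resize(cv2.convertScaleAbs(im[y:y+100,x:x+133],alpha=1.3),(798,600),interpolation=2))
cv2.imwrite('pics/7.png',np.hstack(S))
```

```text
-0.7001070372015291
13.34 0.0493 0.0493 [ 0.15  0.04 -0.65]
13.64 0.0486 0.0486 [-0.36 -0.13 -1.74]
13.94 0.0479 0.0479 [-0.38 -0.23  0.1 ]
14.24 0.0472 0.0475 [-0.62  0.51  3.93]
```

View pics/7.png

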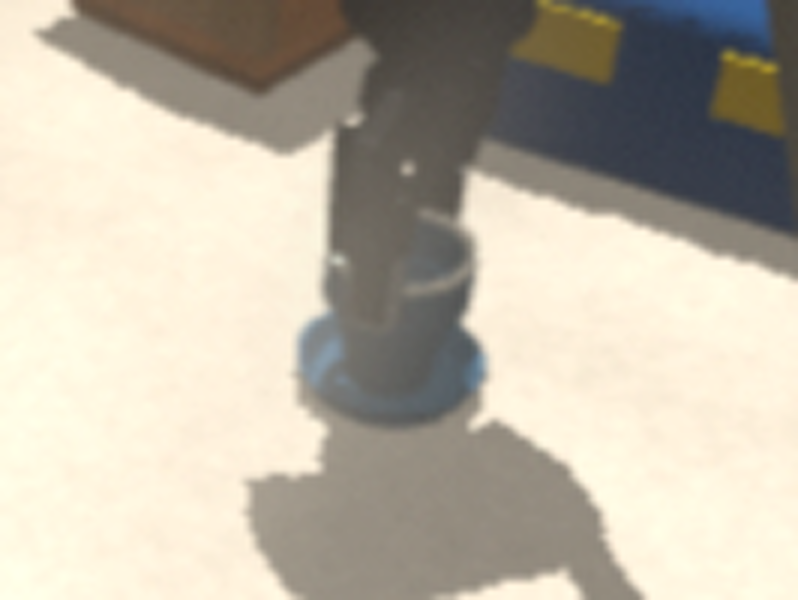

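Contact came at the predicted height, with the foot on the saucer floor around (390, 380). I'll release in stages and retreat.

Run:
```python
from h import *
Q=[0,1,0,0];P=[.4945,-.2955]
grip(.76); pause(.1); grip(1.0)
move_linear(P+[.20],Q,velocity=.1)
move_ptp([.35,.05,.30],Q); pause(.2)
s=read_state();print(s['t'],s['force'],s['width'])
S=[]
for c in('side','top'):
    im=grab_frame(c)
    for q,z in(('pot_top_center',.0375),('pot_mid_center',.0565),('pot_bottom_center',.0325),('saucer',0)):
        for r in landmark_of(q,c)[:2]: print(q,c,r['conf'],np.round(r['location'],1),onz(c,r['location'],z).round(4))
    im=im[:,:,::-1]; row=[]
    for X in([.53,.22,.05],[.4945,-.2955,.03]):
        p=proj(c,X); x,y=int(p[0])-66,int(p[1])-50
        row.append(cv2.resize(cv2.convertScaleAbs(im[y:y+100,x:x+133],alpha=1.3),(400,300),interpolation=2))
    S.append(np.hstack(row))
cv2.imwrite('pics/8.png',np.vstack(S))
```

```text
18.2667 [ 0.15752691 -0.98167942  0.16779758] 0.9931943301958701
pot_top_center side 0.87 [368.3 155.3] [ 0.5007 -0.2865  0.0375]
pot_mid_center side 0.96 [237.6 302.9] [0.5284 0.225  0.0565]
pot_bottom_center side 0.6 [239.9 311.9] [0.5265 0.2262 0.0325]
saucer side 0.58 [368.8 166. ] [ 0.4982 -0.294   0.    ]
pot_top_center top 0.85 [490.3 209.5] [ 0.4976 -0.2966  0.0375]
pot_mid_center top 0.8 [223.9 186.9] [0.5339 0.222  0.0565]
pot_bottom_center top 0.51 [228.3 191.8] [0.528  0.2183 0.0325]
saucer top 0.55 [485.  212.1] [ 0.4967 -0.2976  0.    ]
```

View pics/8.png

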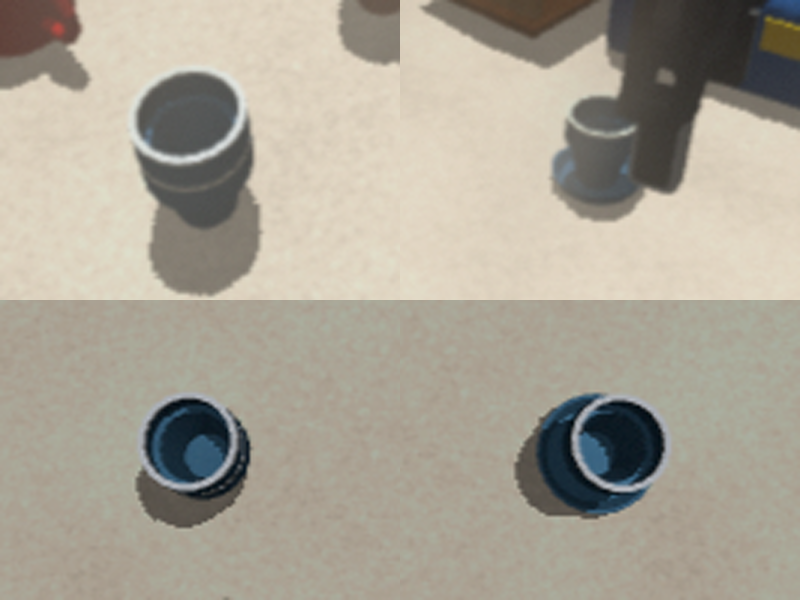

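Run:
```python
from h import *
p=proj('top',[.4945,-.2955,.03]); o=np.array([int(p[0])-66,int(p[1])-50])
print(onz('top',o+np.array([220,143])/3.008-.3,.07), onz('top',o+np.array([597,454])%[400,300]/3.008-.3,.014))
print(onz('top',o+np.array([195,153])/3.008-.3,.010),'inner floor of pot')
```

```text
[ 0.49615358 -0.29501208  0.07      ] [ 0.49553737 -0.29769003  0.014     ]
[ 0.4966591  -0.29761493  0.01      ] inner floor of pot
```

The rim, the foot and the saucer centre agree within about 3 mm, so the pot is upright and centred, and the other two pots are standing nested. Handing in.

```bash
python3 -c "
from station import *
print(finish_job())"
```

```text
the job is handed in; nothing more can be done
None
```

The top blue pot now stands upright in the blue saucer, and the job is handed in at about 18.5 s of the 38 s allowed; `finish_job()` gives no verdict. I gripped it by its own collar at 30 N, lifted it clear of the middle pot and lowered it until it touched the saucer floor at the expected height. I then let go in stages and moved the arm away.

- **Pot in saucer:** in the top picture the pot's rim and foot and the saucer's centre agree within about 3 mm (18 mm is allowed). The networks put pot and saucer within about 8 mm of each other in the side picture.
- **Other two pots:** they are still nested, upright and within about 7 mm of where they started, which is about the networks' own scatter. The early-lift picture showed the middle pot staying put.
- **Disagreements:** while the arm hid part of the view, the saucer network once picked the stack instead (confidence 0.74), and I ignored it. The two cameras' network positions also differ by up to about 10 mm, so I relied on the rim outlines for centring.

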